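Load a full paper reel on the band feeder's drive spindle

ROBOT

A 7-joint arm with a two-finger parallel gripper is mounted at the origin on a cart in front of the work surface, level with it; the furniture and walls round the work are solid. World frame = base frame: x ahead of the robot, y to its left, z up, the work surface at z = 0. Lengths are in mm, angles in rad, forces in N, time in s.
With the tool pointing down it reaches from about 400 to 875 mm from the base axis. Payload 4.4 kg.
Tool frame: the origin (TCP) lies on the centre line of the jaws, within the pads' length; the fingertips stand 19 mm ahead of it and the grasp point (between the pads) is the TCP; z points along the fingers, y is the line along which they close (so a half turn about z gives the same grasp; the last joint's range is limited). The gripper opens to 85 mm and grips with 20 to 120 N. Pads are 22 mm wide; open, the fingers measure 114 mm over their backs; the gripper's body (76 mm by 85 mm) begins 54 mm behind the grasp point. The pads swing forward as they close: fully open they stand 13 mm farther back than shut.
Start: joints at [1.234, 0.628, 0.038, 1.517, -0.027, 0.996, -0.02], TCP at [173.903, -626.319, 250.313] pointing down, gripper open.
Joint ranges: [-3.06, 3.06], [-0.37, 2.12], [-1.25, 1.32], [0.18, 2.47], [-1.1, 4.24], [0.23, 1.98], [-2.94, 2.94]. Speed limits (rad/s): [2.57, 2.57, 3.14, 3.14, 3.14, 3.14, 3.14].

INTERFACE

Orientations are given as [roll, pitch, yaw] about the fixed x, y, z axes, in that order (R = Rz(yaw) Ry(pitch) Rx(roll)).
In Python, from cell import ctrl, viewer, silhouettes gives the robot as it stands.
- The arm moves only by the shell command python3 -m creep 'ROWS'. ROWS is JSON, a list of rows, each an object with "jaw": the gripper command: -1 is shut, 1 is fully open, values between are in proportion; "xyz": the shift along the tool's x, y, z in mm, a list of three; "angular": the turn, a rotation vector about the tool's x, y, z in rad, a list of three. In form: [{"jaw": jaw, "xyz": [tx, ty, tz], "angular": [rx, ry, rz]}, ...]. A call has 1 to 12 rows; each row is the pose to reach, as a shift and turn from the pose commanded when the call began, along the tool's axes at that moment; what a row does not reach only later rows make up. A row lasts 1/8 s, in which the tool goes at most 62.5 mm and 10.7 degrees, less where a joint would pass 70% of its speed; a pose out of reach is approached as far as the arm can. A call with a gripper value outside its range is refused whole. The fingers move at their own pace and stop on an object; the grip force is fixed at half the most. Time passes only in rows, so rows that repeat a pose let the fingers close. It gives the time, the measured TCP pose, the force, the opening and the grip force at its end, in the units of the state.
- ctrl.read_state(): the state, without advancing time (a new reading comes with each control period).
- viewer.get_image(name): name is "scene" or "top"; returns (picture, depth): 420x560x3 uint8, red, green, blue; 420x560 float32, mm along the optical axis (not along the pixel's ray), 0 where there is no reading.
- viewer.camera_model(name): a dict with "fx", "fy", "cx", "cy" (pixels), "dist" ([k1, k2, p1, p2, k3] as OpenCV has them; the pictures are not rectified), "T" (4x4, takes a point from camera to world coordinates). Camera axes: x right, y down, z forward; pixel columns grow to the right and rows downward; lengths in mm; the calibration is good to about 2 mm. A picture is of the moment at which its call begins. camera_model takes no time and is no camera call.
- ctrl.finish_job(): hands the job in; it is judged then, once.
Trained networks look in the newest picture that a camera, given by its name, has taken for a name from the list of things; names that differ only in an ending like _2 or _b are one class to them, and where a whole thing is asked for, a point or a joint stands for the part that bears it (a point fixed in the world has none). Each returns a list of dicts, best first, with "score" (0 to 1); they miss things now and then, are a little off and sometimes report something else, mostly with a low value. They report only what shows in the picture. A call takes as long as a camera call.
- silhouettes(camera, target): "pixels" (420x560 bool, what is visible of it) and "xy" ([column, row] in pixels, amid what is visible of it).
The state is a dict: "clock": time; "qpos": joint angles; "qd": joint speeds; "tau": joint torques, N m; "eef_pos": TCP position; "tool_rot": TCP orientation; "force": force on the tool from outside, world axes, zero at the start; "torque": the same for the moment, N m; "width": finger opening in mm; "gripper_force": force on a finger pad.
Only numpy, scipy, OpenCV 4.12 (cv2) and the standard library are available. Lean on these libraries where they do the work, as an engineer would, in place of code of your own. Each camera call takes 0.05 s, during which the arm holds its last target. There are 200 camera calls.

TASK

The band feeder has run out of paper and its empty reel is already off. Lower the full reel, finger knob up, gently over the feeder's spindle without letting it fall, then turn it until its drive hole drops over the drive pin, so that the reel is fully home, flat on the platter, and let go of it. Leave the empty reel and everything else on the bench where it is.

Things in the scene. Friction and masses are not known exactly. Their poses are not given: they have to be found in the camera images.
- full_reel: Full reel, 0.3 to 0.6 kg: grey plastic reel wound with brown paper, lying flat, finger knob up. Two flanges 120 mm across, 4 mm thick; 48 mm from underside to top of the upper flange, in which three 29 mm round windows show the paper. Origin: centre of the underside; z up along the bore; x points to the finger knob.
- full_reel_collar (a point): Centre of the top of the full reel's grip collar: round, black, 42 mm across, standing 32 mm above the upper flange (its top is 80 mm above the underside). The spindle bore, 23 mm across, runs through it and the whole reel.
- full_reel_knob (a point): Top centre of the full reel's finger knob: upright black post, 14 mm across, 26 mm high, fixed on the upper flange 46 mm from the reel's axis; its top is 74 mm above the reel's underside. Pushed sideways it turns the reel about the spindle.
- full_reel_drive_hole (a point): Centre of the full reel's single drive hole, on the underside: a round hole, 14 mm across, through the lower flange, 34 mm from the reel's axis, directly inside and below the finger knob. It cannot be seen from above.
- seat (a point): Centre of the top face of the band feeder's platter, 50 mm above the bench. The feeder is a low grey housing, 150 x 170 mm, fixed, with a round steel platter 124 mm across that is held by its gear: it does not turn by hand. A guide roller, 14 mm across, stands on a corner 90 mm from the centre, its top 36 mm above the platter.
- spindle_top (a point): Tip of the feeder's vertical steel spindle, in the middle of the platter: 20 mm across, 91 mm high above the platter, its last 13 mm a tapered nose. Beside it a round-topped steel drive pin, 8 mm across, stands 9.5 mm above the platter, 34 mm from the spindle's axis; on which side differs each time and is not measured. See also feeder.
- feeder: The feeder's housing (origin: centre of its underside; its yaw says nothing of the pin). A reel put on at a wrong angle rests on the drive pin, 7 to 10 mm too high, leaning up to 3 degrees. Turned on the spindle (a few newtons at the knob), by at most a full turn, it drops by its own weight when the drive hole comes over the pin; then it is blocked and turns no further.
- empty_reel: The spent reel: same grey reel, knob and collar (same sizes), but without paper: open between its flanges, the bench shows through its windows. Lies flat on the bench; origin at the centre of its underside. Not to be disturbed.
- masking_tape: roll of masking tape, 96 mm across and 25 mm high, lying flat on the bench, origin at the centre of its underside; not to be disturbed
- marker_pen: marker pen lying on the bench, 131 mm long; not to be disturbed
- loose_soap: a single cut soap bar lying on the bench, about 69 x 51 x 30 mm, origin at the centre of its underside; not to be disturbed
- soap_stamp: turned wooden soap stamp standing on the bench, 39 mm across, 60 mm high, origin at the centre of its underside; not to be disturbed

How it is judged:
By the outcome, as a careful person would: the job done as asked, in the order asked, and still so for the second after the job is handed in, with the robot touching nothing.
It also fails if it takes over 64 s, if anything falls off the work surface, if the arm or the gripper's body presses on something with over 40 N, if the wrist force passes 120 N, or if a joint passes its speed limit or range.

## Working session

There is one attempt and no reset: what is moved stays moved. The work goes in short steps, Python scripts to look and compute and a shell command to move; the robot and the scene stay as the last step left them, time stands still between calls to the robot, and variables do not carry over. Pictures are saved under pics/ and viewed, at most 10 in all, crops included, and the job is handed in when it is done.

```bash
mkdir -p pics; ls; python3 - <<'E'
from cell import ctrl, viewer, silhouettes
import cv2,numpy as np
s=ctrl.read_state();print({k:np.round(v,3) for k,v in s.items()})
for c in("top","scene"):
    im,d=viewer.get_image(c);cv2.imwrite(f"pics/{c}0.png",im[:,:,::-1]);np.savez(f"{c}0.npz",im=im,d=d)
    m=viewer.camera_model(c);print(c,m["fx"],m["cx"],m["cy"],m["dist"],np.round(m["T"],3).tolist())
E
```

```text
pics
{'clock': np.float64(0.0), 'qpos': array([ 1.234,  0.629,  0.038,  1.518, -0.027,  0.996, -0.02 ]), 'qd': array([-0.   , -0.001, -0.   ,  0.001,  0.   ,  0.002, -0.   ]), 'tau': array([-0.0000e+00, -5.6339e+01,  1.2260e+00, -1.9345e+01,  1.1000e-02,
        1.0000e-02,  0.0000e+00]), 'eef_pos': array([ 173.75 , -625.739,  249.414]), 'tool_rot': array([-3.14 ,  0.   ,  0.271]), 'force': array([ 0.578, -0.042,  0.086]), 'torque': array([ 0.019, -0.037, -0.025]), 'gripper_force': np.float64(0.0), 'width': np.float64(86.057)}
top 470.89045076969126 279.78187167794874 207.3274036413078 [-0.03800156  0.          0.          0.          0.        ] [[0.004, -0.981, 0.193, 258.793], [-1.0, 0.0, 0.02, 13.105], [-0.02, -0.193, -0.981, 1426.703], [0.0, 0.0, 0.0, 1.0]]
scene 399.0945496199741 286.2573132963413 203.01691182869308 [-0.11138451  0.          0.          0.          0.        ] [[-0.876, -0.251, 0.413, 118.974], [-0.483, 0.466, -0.741, 711.047], [-0.006, -0.849, -0.529, 588.961], [0.0, 0.0, 0.0, 1.0]]
```

View pics/top0.png

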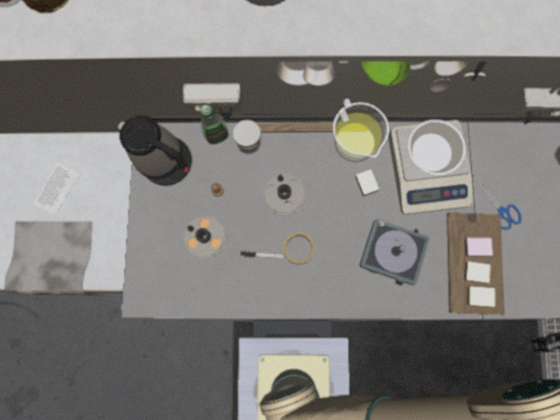

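View pics/scene0.png

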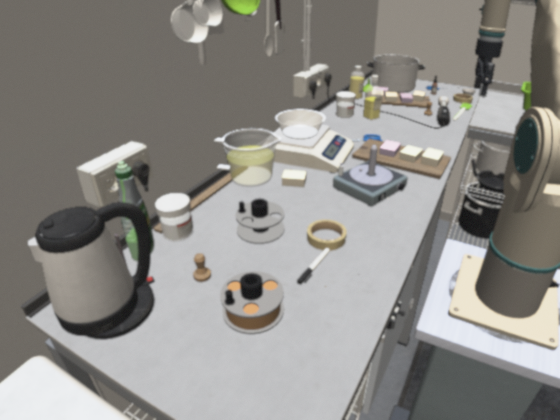

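The top view shows the full reel at (204,237) with its knob at (190,229), the empty reel at (284,193) and the feeder at (396,251). The scene view shows the full reel at (252,300) and the feeder at (370,180).

```bash
cat > h.py <<'E'
import numpy as np,cv2
from cell import ctrl, viewer, silhouettes
def K(m): return np.array([[m["fx"],0,m["cx"]],[0,m["fy"],m["cy"]],[0,0,1.]])
def world(c,uv,z):
    m=viewer.camera_model(c);T=np.array(m["T"])
    p=cv2.undistortPoints(np.float64(uv).reshape(-1,1,2),K(m),np.float64(m["dist"])).reshape(-1,2)
    r=np.c_[p,np.ones(len(p))]@T[:3,:3].T
    return T[:3,3]+r*((z-T[2,3])/r[:,2])[:,None]
def proj(c,P):
    m=viewer.camera_model(c);Ti=np.linalg.inv(m["T"])
    return cv2.projectPoints(np.float64(P).reshape(-1,1,3),cv2.Rodrigues(Ti[:3,:3])[0],Ti[:3,3],K(m),np.float64(m["dist"]))[0].reshape(-1,2)
def cloud(c,d):
    m=viewer.camera_model(c);T=np.array(m["T"]);v,u=np.mgrid[:420,:560]
    p=cv2.undistortPoints(np.stack([u.ravel(),v.ravel()],1).astype(float).reshape(-1,1,2),K(m),np.float64(m["dist"])).reshape(-1,2)
    P=np.c_[p,np.ones(len(p))]*d.reshape(-1,1)
    return (P@T[:3,:3].T+T[:3,3]).reshape(420,560,3)
E
cat > a.py <<'E'
from h import *
Z={'full_reel_collar':80,'full_reel_knob':74,'full_reel':48,'spindle_top':141,'seat':50,'feeder':50,'empty_reel':48,'masking_tape':25,'marker_pen':10,'loose_soap':30,'soap_stamp':60}
for c in("top","scene"):
    W=cloud(c,np.load(f"{c}0.npz")["d"])
    for n,z in Z.items():
        for r in silhouettes(c,n)[:1]:
            m=r["pixels"];v,u=np.nonzero(m)
            zs=W[m][:,2]
            print(c,n,round(r["score"],2),np.round(r["xy"]),m.sum(),"z pct",np.round(np.percentile(zs,[5,50,95])),"xy@z",np.round(world(c,[r["xy"]],z)[0,:2],1),"cl",np.round(np.median(W[m],0)))
im=np.load("top0.npz")["im"];a=cv2.resize(im[215:290,355:435],None,fx=7,fy=7,interpolation=cv2.INTER_CUBIC)
im=np.load("scene0.npz")["im"];b=cv2.resize(im[140:210,325:415],None,fx=7,fy=7,interpolation=cv2.INTER_CUBIC)
cv2.imwrite("pics/ca.png",a[:,:,::-1]);cv2.imwrite("pics/cb.png",b[:,:,::-1])
E
python3 a.py
```

```text
top full_reel_collar 0.79 [206. 236.] 1365 z pct [ 6. 48. 79.] xy@z [440.6 252.2] cl [440. 264.  48.]
top full_reel_knob 0.97 [205. 236.] 1392 z pct [ 4. 48. 79.] xy@z [441.6 257.6] cl [440. 262.  48.]
top full_reel 0.96 [203. 236.] 1347 z pct [ 7. 48. 79.] xy@z [444.3 267.6] cl [441. 263.  48.]
top spindle_top 0.67 [398. 250.] 3099 z pct [34. 47. 55.] xy@z [ 392.1 -283. ] cl [ 395. -292.   47.]
top seat 0.57 [396. 252.] 3194 z pct [25. 47. 55.] xy@z [ 398.4 -298.3] cl [ 395. -292.   47.]
top feeder 0.63 [392. 249.] 3142 z pct [32. 47. 55.] xy@z [ 405.1 -287.2] cl [ 394. -293.   47.]
top empty_reel 0.37 [203. 236.] 1373 z pct [ 5. 48. 79.] xy@z [444.9 268. ] cl [440. 263.  48.]
top masking_tape 0.61 [298. 239.] 308 z pct [13. 24. 29.] xy@z [438.4 -12.2] cl [418. -14.  24.]
top marker_pen 0.67 [261. 261.] 197 z pct [ 4. 11. 17.] xy@z [374.3  96.4] cl [392. 104.  11.]
top loose_soap 0.97 [369. 184.] 395 z pct [13. 29. 34.] xy@z [ 604.9 -229.2] cl [ 610. -223.   29.]
top soap_stamp 0.71 [222. 188.] 152 z pct [ 2. 18. 61.] xy@z [586.8 213.7] cl [588. 233.  18.]
scene full_reel_collar 0.9
[... 265 characters left out ...]
 284.  48.]
scene seat 0.93 [370. 182.] 2267 z pct [15. 46. 94.] xy@z [ 388.3 -255.5] cl [ 392. -260.   46.]
scene feeder 0.55 [370. 184.] 2299 z pct [14. 46. 95.] xy@z [ 383.4 -244.4] cl [ 393. -259.   46.]
scene empty_reel 0.86 [256. 218.] 1781 z pct [ 3. 47. 78.] xy@z [572.7  48. ] cl [564.  43.  47.]
scene masking_tape 0.84 [327. 240.] 808 z pct [ 3. 20. 27.] xy@z [397.8  17.1] cl [412.  -5.  20.]
scene marker_pen 0.65 [315. 267.] 217 z pct [ 8. 13. 16.] xy@z [388.1 100.2] cl [391. 108.  13.]
scene loose_soap 0.75 [295. 178.] 375 z pct [ 2. 27. 31.] xy@z [ 600.2 -205.1] cl [ 609. -211.   27.]
scene soap_stamp 0.57 [201. 272.] 344 z pct [ 5. 21. 60.] xy@z [556.9 275.5] cl [588. 242.  21.]
```

View pics/ca.png

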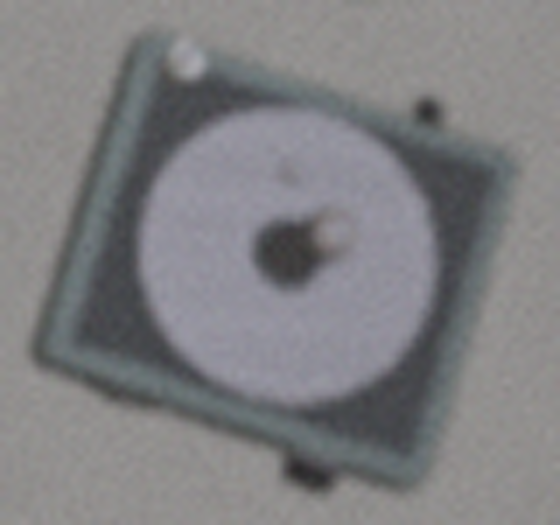

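View pics/cb.png

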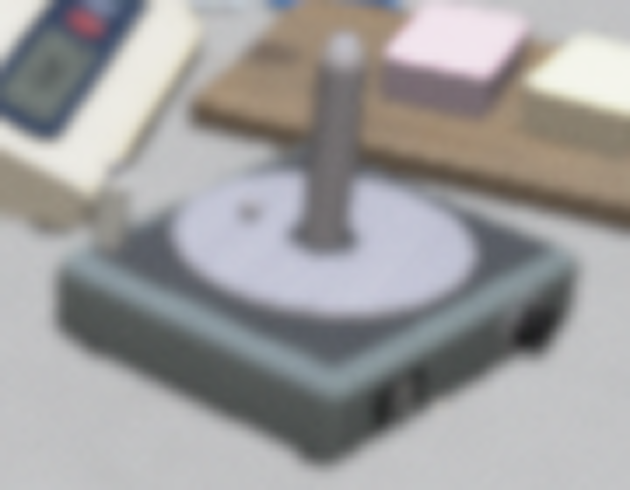

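```bash
python3 - <<'E'
from h import *
for c in("top","scene"):
    f=np.load(f"{c}0.npz");W=cloud(c,f["d"]);x,y,z=W[...,0],W[...,1],W[...,2]
    # collar top: z 74-86 near reel
    for nm,(cx,cy) in {"full":(440,263),"empty":(565,38)}.items():
        near=np.hypot(x-cx,y-cy)<75
        for lo,hi in((74,90),(44,53)):
            m=near&(z>lo)&(z<hi);P=W[m]
            (ex,ey),r=cv2.minEnclosingCircle(P[:,:2].astype(np.float32))
            print(c,nm,lo,m.sum(),"mean",np.round(P.mean(0),1),"circ",round(ex,1),round(ey,1),round(r,1))
        # dark pixels (collar/knob)
        m=near&(z>55)&(z<73);P=W[m];print("   mid z pts mean",len(P),np.round(P.mean(0),1))
    m=(np.hypot(x-395,y+290)<110)
    for lo,hi in((44,56),(70,93),(100,150)):
        P=W[m&(z>lo)&(z<hi)];print(c,"feeder",lo,len(P),np.round(P.mean(0),1) if len(P) else "", np.round(P[:8]) .tolist() if lo>60 else "")
E
```

```text
top full 74 125 mean [444.3 269.   79.5] circ 448.5 280.4 35.6
top full 44 860 mean [442.1 265.3  48.1] circ 444.1 267.5 60.7
   mid z pts mean 56 [446.5 273.4  63.4]
top empty 74 113 mean [577.9  30.2  79.8] circ 589.8 32.0 35.8
top empty 44 723 mean [571.6  29.9  48.3] circ 575.4 28.9 60.7
   mid z pts mean 58 [581.5  32.5  64.8]
top feeder 44 2074 [ 398.5 -296.9   48.7] 
top feeder 70 37 [ 442.  -268.8   81.8] [[483.0, -252.0, 85.0], [481.0, -246.0, 81.0], [481.0, -250.0, 80.0], [480.0, -251.0, 89.0], [479.0, -253.0, 90.0], [482.0, -259.0, 75.0], [478.0, -247.0, 80.0], [477.0, -248.0, 88.0]]
top feeder 100 58 [ 398.6 -294.8  128.8] [[409.0, -294.0, 123.0], [409.0, -295.0, 129.0], [408.0, -297.0, 134.0], [408.0, -299.0, 136.0], [406.0, -290.0, 128.0], [405.0, -291.0, 135.0], [405.0, -294.0, 137.0], [405.0, -296.0, 137.0]]
scene full 74 289 mean [443.9 268.9  79.3] circ 450.7 278.1 35.3
scene full 44 1636 mean [436.4 271.2  48.2] circ 444.7 264.3 61.6
   mid z pts mean 271 [444.4 280.5  64.9]
scene empty 74 139 mean [574.9  31.1  78.5] circ 587.9 33.0 34.4
scene empty 44 693 mean [566.3  37.   48.5] circ 573.7 28.0 61.3
   mid z pts mean 164 [581.4  38.8  65. ]
scene feeder 44 1103 [ 395.  -283.4   48.9] 
scene feeder 70 76 [ 429.3 -275.7   80.8] [[407.0, -291.0, 91.0], [404.0, -289.0, 93.0], [392.0, -299.0, 91.0], [481.0, -255.0, 86.0], [479.0, -259.0, 85.0], [477.0, -260.0, 85.0], [407.0, -290.0, 88.0], [404.0, -290.0, 89.0]]
scene feeder 100 100 [ 399.4 -292.8  121.3] [[402.0, -295.0, 143.0], [401.0, -299.0, 142.0], [399.0, -302.0, 141.0], [406.0, -300.0, 137.0], [402.0, -294.0, 140.0], [399.0, -293.0, 142.0], [397.0, -297.0, 140.0], [395.0, -301.0, 139.0]]
```

The crops show the drive pin as a dim dot: at crop pixel (290,172) in the top view and (250,210) in the scene view. The spindle tip is at (343,48) in the scene crop, and the roller stands at the corner, (187,60) in the top crop.

```bash
python3 - <<'E'
from h import *
def un(o,p): return [(p[0]+.5)/7-.5+o[0],(p[1]+.5)/7-.5+o[1]]
T=lambda p:un((355,215),p); S=lambda p:un((325,140),p)
print("platter top",world("top",[T((288,254))],50)[0],"scene",world("scene",[S((324,240))],50)[0])
print("tip top",world("top",[T((330,233))],140)[0],"scene",world("scene",[S((343,45))],140)[0])
print("pin top",world("top",[T((289,172))],59)[0],"scene",world("scene",[S((250,209))],58)[0])
print("roller top",world("top",[T((187,60))],86)[0])
for c in("top","scene"):
    f=np.load(f"{c}0.npz");W=cloud(c,f["d"]);g=f["im"].mean(2)
    for n,ct in(("full",(444.3,266)),("empty",(574.5,28.5))):
        R=np.hypot(W[...,0]-ct[0],W[...,1]-ct[1]);z=W[...,2]
        P=W[(R<34)&(z>76)&(z<86)];q=cv2.fitEllipse(cv2.convexHull(P[:,:2].astype(np.float32)))
        Q=W[(R>34)&(R<58)&(z>70)&(z<80)]
        print(c,n,"collar",len(P),np.round(P.mean(0),1),np.round(q[0],1),np.round(q[1],1),"knob",len(Q),np.round(Q.mean(0),1))
    # platter by brightness
    z=W[...,2];m=(np.hypot(W[...,0]-398,W[...,1]+295)<75)&(abs(z-50)<8)&(g>105)
    P=W[m][:,:2].astype(np.float32);q=cv2.fitEllipse(cv2.convexHull(P));print(c,"platter",len(P),np.round(P.mean(0),1),np.round(q[0],1),np.round(q[1],1))
    tip=W[(np.hypot(W[...,0]-398,W[...,1]+295)<25)&(z>90)];print("spindle",len(tip),np.round(np.median(tip,0),1))
E
```

```text
platter top [ 400.53393485 -298.13489845   50.        ] scene [ 400.794854   -300.96737778   50.        ]
tip top [ 399.48047209 -294.53201078  140.        ] scene [ 400.53279756 -295.4400991   140.        ]
pin top [ 433.81049221 -297.95989443   59.        ] scene [ 432.83460061 -297.72848183   58.        ]
roller top [ 476.65447968 -251.90274926   86.        ]
top full collar 111 [442.7 266.8  79.8] [443.1 266.9] [40.5 42. ] knob 15 [466.1 306.   74.1]
top empty collar 96 [575.7  29.4  80.3] [574.8  29.2] [40.4 41.7] knob 15 [618.8  41.8  73.8]
top platter 1364 [ 399.8 -296.8] [ 399.2 -291.7] [133.8 145.3]
spindle 65 [ 398.5 -293.5  131.2]
scene full collar 244 [443.1 266.5  80.2] [443.9 265.2] [41.5 41.8] knob 41 [466.2 306.4  73.3]
scene empty collar 112 [573.9  29.6  79.4] [574.9  28.6] [39.4 40.5] knob 18 [618.2  41.1  72.7]
scene platter 818 [ 393.2 -287.4] [ 398.2 -294.8] [148.1 148.8]
spindle 124 [ 398.5 -291.8  116.3]
```

```bash
cat > go.py <<'E'
# usage: go.py x y z yaw_deg  -> required tool-frame shift from the measured pose
from h import *;import sys
from scipy.spatial.transform import Rotation as R
s=ctrl.read_state();r=R.from_euler('xyz',s["tool_rot"]);x,y,z,w=map(float,sys.argv[1:])
g=R.from_euler('xyz',[np.pi,0,np.deg2rad(w)])
print("clock",round(float(s["clock"]),2),"pos",np.round(s["eef_pos"],1),"rot",np.round(np.rad2deg(s["tool_rot"]),1),"F",np.round(s["force"],1),"w",round(float(s["width"]),1),"q",np.round(s["qpos"],2))
print("shift",np.round(r.inv().apply(np.array([x,y,z])-s["eef_pos"]),1),"turn",np.round((r.inv()*g).as_rotvec(),3))
E
python3 -m creep '[{"jaw":1,"xyz":[409,-328,0],"angular":[0,0,-0.77]},{"jaw":1,"xyz":[409,-328,0],"angular":[0,0,-0.77]},{"jaw":1,"xyz":[409,-328,0],"angular":[0,0,-0.77]},{"jaw":1,"xyz":[409,-328,0],"angular":[0,0,-0.77]},{"jaw":1,"xyz":[409,-328,0],"angular":[0,0,-0.77]},{"jaw":1,"xyz":[409,-328,0],"angular":[0,0,-0.77]},{"jaw":1,"xyz":[409,-328,0],"angular":[0,0,-0.77]},{"jaw":1,"xyz":[409,-328,0],"angular":[0,0,-0.77]},{"jaw":1,"xyz":[409,-328,0],"angular":[0,0,-0.77]},{"jaw":1,"xyz":[409,-328,0],"angular":[0,0,-0.77]},{"jaw":1,"xyz":[409,-328,0],"angular":[0,0,-0.77]},{"jaw":1,"xyz":[409,-328,0],"angular":[0,0,-0.77]}]'
python3 go.py 443 266.5 200 59.7
```

```text
clock: 2.7
eef_pos: [479.3, -202.5, 250.3]
tool_rot: [-3.141, 0.001, 1.038]
force: [-0.5, 0.1, 0.2]
width: 85.4
gripper_force: 0.0
clock 2.7 pos [ 479.3 -202.5  250.3] rot [-1.80e+02  1.00e-01  5.95e+01] F [-0.5  0.1  0.2] w 85.4 q [ 0.49  0.45 -0.21  1.87  0.12  0.83 -0.31]
shift [ 385.6 -269.6   50. ] turn [-0.     0.001 -0.004]
```

```bash
python3 -m creep '[{"jaw":1,"xyz":[386,-270,50],"angular":[0,0,-0.004]},{"jaw":1,"xyz":[386,-270,50],"angular":[0,0,-0.004]},{"jaw":1,"xyz":[386,-270,50],"angular":[0,0,-0.004]},{"jaw":1,"xyz":[386,-270,50],"angular":[0,0,-0.004]},{"jaw":1,"xyz":[386,-270,50],"angular":[0,0,-0.004]},{"jaw":1,"xyz":[386,-270,50],"angular":[0,0,-0.004]},{"jaw":1,"xyz":[386,-270,50],"angular":[0,0,-0.004]},{"jaw":1,"xyz":[386,-270,50],"angular":[0,0,-0.004]},{"jaw":1,"xyz":[386,-270,50],"angular":[0,0,-0.004]},{"jaw":1,"xyz":[386,-270,50],"angular":[0,0,-0.004]},{"jaw":1,"xyz":[386,-270,50],"angular":[0,0,-0.004]}]'
python3 go.py 443 266.5 75 59.7
```

```text
clock: 4.08
eef_pos: [443.1, 266.5, 200.4]
tool_rot: [3.141, 0.001, 1.041]
force: [0.3, -0.3, 0.6]
width: 85.5
gripper_force: 0.0
clock 4.08 pos [443.1 266.5 200.4] rot [180.    0.   59.7] F [ 0.3 -0.3  0.6] w 85.5 q [-0.44  0.51 -0.22  1.93  0.17  0.71 -1.3 ]
shift [  0.   -0.2 125.4] turn [ 0.001  0.001 -0.   ]
```

```bash
python3 -m creep '[{"jaw":1,"xyz":[0,0,45],"angular":[0,0,0]},{"jaw":1,"xyz":[0,0,85],"angular":[0,0,0]},{"jaw":1,"xyz":[0,0,110],"angular":[0,0,0]},{"jaw":1,"xyz":[0,0,127],"angular":[0,0,0]},{"jaw":1,"xyz":[0,0,127],"angular":[0,0,0]},{"jaw":-1,"xyz":[0,0,127],"angular":[0,0,0]},{"jaw":-1,"xyz":[0,0,127],"angular":[0,0,0]},{"jaw":-1,"xyz":[0,0,127],"angular":[0,0,0]},{"jaw":-1,"xyz":[0,0,127],"angular":[0,0,0]},{"jaw":-1,"xyz":[0,0,127],"angular":[0,0,0]},{"jaw":-1,"xyz":[0,0,127],"angular":[0,0,0]},{"jaw":-1,"xyz":[0,0,127],"angular":[0,0,0]}]'
python3 go.py 443 266.5 255 59.7
```

```text
clock: 5.58
eef_pos: [443.8, 268.6, 74.7]
tool_rot: [3.14, -0.002, 1.044]
force: [1.7, -2.1, 6.7]
width: 41.0
gripper_force: 60.6
clock 5.58 pos [443.8 268.6  74.7] rot [ 1.799e+02 -1.000e-01  5.980e+01] F [ 1.7 -2.1  6.7] w 41.0 q [-0.5   0.72 -0.15  2.02  0.25  0.42 -1.36]
shift [  -1.8    0.7 -180.3] turn [ 0.002 -0.002  0.002]
```

```bash
python3 -m creep '[{"jaw":-1,"xyz":[0,0,-3],"angular":[0,0,0]},{"jaw":-1,"xyz":[0,0,-15],"angular":[0,0,0]},{"jaw":-1,"xyz":[0,0,-40],"angular":[0,0,0]},{"jaw":-1,"xyz":[0,0,-75],"angular":[0,0,0]},{"jaw":-1,"xyz":[0,0,-110],"angular":[0,0,0]},{"jaw":-1,"xyz":[0,0,-145],"angular":[0,0,0]},{"jaw":-1,"xyz":[0,0,-170],"angular":[0,0,0]},{"jaw":-1,"xyz":[0,0,-182],"angular":[0,0,0]},{"jaw":-1,"xyz":[0,0,-182],"angular":[0,0,0]}]'
python3 go.py 400 -296 255 18.7
```

```text
clock: 6.7
eef_pos: [442.4, 268.7, 255.7]
tool_rot: [3.141, -0.001, 1.045]
force: [-0.5, -0.7, -5.7]
width: 40.5
gripper_force: 61.9
clock 6.7 pos [442.4 268.7 255.7] rot [180.   -0.   59.9] F [-0.5 -0.7 -5.7] w 40.5 q [-0.42  0.44 -0.25  1.87  0.14  0.84 -1.27]
shift [-5.096e+02  2.468e+02  5.000e-01] turn [ 0.    -0.001  0.718]
```

```bash
python3 -m creep '[{"jaw":-1,"xyz":[-10,7,0],"angular":[0,0,0.02]},{"jaw":-1,"xyz":[-30,20,0],"angular":[0,0,0.05]},{"jaw":-1,"xyz":[-60,40,0],"angular":[0,0,0.09]},{"jaw":-1,"xyz":[-90,60,0],"angular":[0,0,0.14]},{"jaw":-1,"xyz":[-120,80,0],"angular":[0,0,0.19]},{"jaw":-1,"xyz":[-150,100,0],"angular":[0,0,0.24]},{"jaw":-1,"xyz":[-180,120,0],"angular":[0,0,0.28]},{"jaw":-1,"xyz":[-210,140,0],"angular":[0,0,0.32]},{"jaw":-1,"xyz":[-236,157,0],"angular":[0,0,0.36]}]'
python3 -m creep '[{"jaw":-1,"xyz":[0,0,0],"angular":[0,0,0]}]'
python3 go.py 400 -296 255 18.7
```

```text
clock: 7.82
eef_pos: [458.3, -17.7, 254.7]
tool_rot: [-3.141, 0.002, 0.68]
force: [1.0, -0.3, -4.8]
width: 40.5
gripper_force: 61.7
clock: 7.95
eef_pos: [458.3, -19.1, 254.7]
tool_rot: [3.141, 0.003, 0.676]
force: [-0.9, 0.6, -4.9]
width: 40.9
gripper_force: 61.9
clock 7.95 pos [458.3 -19.1 254.7] rot [180.    0.2  38.8] F [-0.9  0.6 -4.9] w 40.9 q [ 0.06  0.35 -0.11  2.02  0.06  0.77 -0.98]
shift [-218.8  179.4    0.5] turn [0.001 0.003 0.35 ]
```

```bash
python3 -m creep '[{"jaw":-1,"xyz":[-10,8,0],"angular":[0,0,0.02]},{"jaw":-1,"xyz":[-30,24,0],"angular":[0,0,0.05]},{"jaw":-1,"xyz":[-60,49,0],"angular":[0,0,0.09]},{"jaw":-1,"xyz":[-90,74,0],"angular":[0,0,0.14]},{"jaw":-1,"xyz":[-120,98,0],"angular":[0,0,0.19]},{"jaw":-1,"xyz":[-150,123,0],"angular":[0,0,0.24]},{"jaw":-1,"xyz":[-180,147,0],"angular":[0,0,0.28]},{"jaw":-1,"xyz":[-205,168,0],"angular":[0,0,0.32]},{"jaw":-1,"xyz":[-219,179,0],"angular":[0,0.003,0.35]},{"jaw":-1,"xyz":[-219,179,0],"angular":[0,0.003,0.35]},{"jaw":-1,"xyz":[-219,179,0],"angular":[0,0.003,0.35]}]'
python3 go.py 400 -296 255 18.7
python3 - <<'E'
from h import *
s=ctrl.read_state();p=s["eef_pos"]
for c in("top","scene"):
    im,d=viewer.get_image(c);np.savez(f"{c}1.npz",im=im,d=d);W=cloud(c,d)
    x,y,z=W[...,0],W[...,1],W[...,2];R=np.hypot(x-p[0],y-p[1])
    a,b=(30,330) if c=="top" else (30,290)
    m=(z>218)&(z<236)&(R<70);P=W[m];print(c,"flange",len(P),np.round(P.mean(0),1))
    if len(P)>10:
        (q,r)=cv2.minEnclosingCircle(P[:,:2].astype(np.float32));print(np.round(q,1),round(r,1))
        A=np.c_[P[:,:2],np.ones(len(P))];print("tilt fit",np.round(np.linalg.lstsq(A,P[:,2],rcond=None)[0],3))
    Q=W[(R>36)&(R<60)&(z>245)&(z<262)];print("knob?",len(Q),np.round(Q.mean(0),1) if len(Q) else "")
    u,v=proj(c,[[p[0],p[1],200]])[0].astype(int);k=cv2.resize(im[max(v-60,0):v+60,max(u-80,0):u+80],None,fx=3,fy=3,interpolation=cv2.INTER_CUBIC)
    cv2.imwrite(f"pics/c1{c}.png",k[:,:,::-1]);print(u,v)
a,b=[cv2.imread(f"pics/c1{c}.png") for c in("top","scene")];h=min(len(a),len(b));cv2.imwrite("pics/c1.png",cv2.resize(np.hstack([a[:h],b[:h]]),(800,300)))
E
```

```text
clock: 9.32
eef_pos: [403.6, -289.7, 255.1]
tool_rot: [-3.139, -0.003, 0.337]
force: [-0.4, -0.2, -5.4]
width: 40.6
gripper_force: 62.0
clock 9.32 pos [ 403.6 -289.7  255.1] rot [-179.9   -0.2   19.3] F [-0.4 -0.2 -5.4] w 40.6 q [ 0.55  0.4   0.03  1.93 -0.02  0.81 -0.64]
shift [-5.5  4.8  0.1] turn [-0.002 -0.003  0.011]
top flange 830 [ 392.2 -269.7  227.6]
[ 400.  -288.6] 60.3
tilt fit [6.00000e-03 2.10000e-02 2.30759e+02]
knob? 28 [ 443.1 -272.6  252.6]
405 243
scene flange 536 [ 394.5 -270.9  228.4]
[ 400.4 -289.7] 61.7
tilt fit [ 2.80000e-02 -2.70000e-02  2.10196e+02]
knob? 26 [ 433.3 -267.7  252. ]
374 126
```

View pics/c1.png

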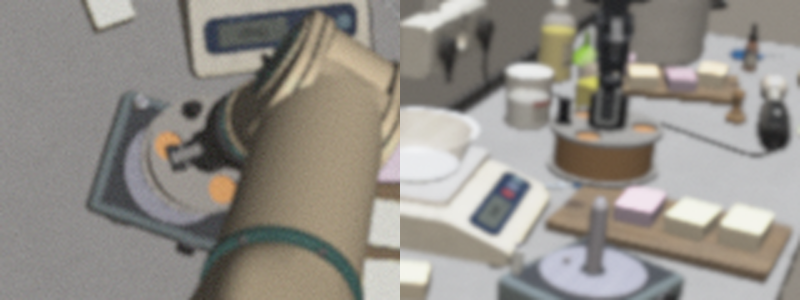

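The reel hangs level above the feeder, knob at about 19°. The spindle is visible in the scene crop at (597,235). Next I refine the centre positions.

```bash
python3 -m creep '[{"jaw":-1,"xyz":[0,0,0],"angular":[0,0,0]},{"jaw":-1,"xyz":[0,0,0],"angular":[0,0,0]}]' ; cat > fit.py <<'E'
from h import *
from scipy.optimize import least_squares
def circ(P,r):
    f=lambda c:np.hypot(P[:,0]-c[0],P[:,1]-c[1])-r
    o=least_squares(f,P.mean(0),loss="soft_l1",f_scale=1.);return np.round(o.x,1),round(float(np.std(o.fun)),2)
def radial_edges(c,im,cen,z,r,sgn,n=90,span=9):
    # strongest radial gradient near radius r on plane z, sampled in world coordinates
    g=cv2.GaussianBlur(im.mean(2).astype(np.float32),(0,0),.7);rr=np.arange(r-span,r+span,.5);out=[]
    for a in np.linspace(0,2*np.pi,n,endpoint=False):
        P=np.c_[cen[0]+rr*np.cos(a),cen[1]+rr*np.sin(a),np.full(len(rr),z)]
        uv=proj(c,P).astype(np.float32);v=cv2.remap(g,uv[:,0].reshape(1,-1),uv[:,1].reshape(1,-1),cv2.INTER_LINEAR)[0]
        d=sgn*np.gradient(v);i=d.argmax()
        if d[i]>2 and 1<i<len(rr)-2: out.append(P[i,:2])
    return np.array(out)
E
python3 - <<'E'
from fit import *
for c in("top","scene"):
    im=np.load(f"{c}0.npz")["im"];cen=(400.5,-297.)
    for _ in range(3):
        P=radial_edges(c,im,cen,50,62,-1);cen,sd=circ(P,62)
    print(c,"platter",cen,sd,len(P))
    im,d=viewer.get_image(c);s=ctrl.read_state();p=s["eef_pos"];W=cloud(c,d)
    zf=np.median(W[...,2][(abs(W[...,2]-228)<6)&(np.hypot(W[...,0]-p[0],W[...,1]-p[1])<60)])
    m=((abs(W[...,2]-zf)<6)&(np.hypot(W[...,0]-p[0],W[...,1]-p[1])<75)).astype(np.uint8)
    # flange outline: farthest mask pixel per angle
    P=W[m>0][:,:2];q=P-p[:2];a=np.digitize(np.arctan2(q[:,1],q[:,0]),np.linspace(-np.pi,np.pi,60));rr=np.hypot(*q.T)
    E=np.array([P[a==k][rr[a==k].argmax()] for k in np.unique(a) if rr[a==k].max()>52])
    print(c,"tcp",np.round(p,1),"yaw",round(float(s["tool_rot"][2]),3),"flange z",round(float(zf),1),"outline fit",circ(E,60),len(E))
E
python3 go.py 400 -296 255 18.7
```

```text
clock: 9.68
eef_pos: [403.5, -290.9, 255.4]
tool_rot: [-3.141, -0.003, 0.336]
force: [-0.1, -1.0, -5.2]
width: 40.9
gripper_force: 62.0
top platter [ 400.4 -297.8] 0.9 90
top tcp [ 403.5 -291.1  255.4] yaw 0.335 flange z 228.0 outline fit (array([ 399.9, -290.4]), 2.09) 38
scene platter [ 400.9 -300.9] 1.5 65
scene tcp [ 403.4 -291.2  255.4] yaw 0.335 flange z 229.9 outline fit (array([ 400.8, -290.3]), 1.88) 47
clock 9.78 pos [ 403.4 -291.2  255.4] rot [-180.    -0.2   19.2] F [-0.8  0.3 -4.7] w 40.6 q [ 0.55  0.4   0.03  1.93 -0.02  0.81 -0.64]
shift [-4.8  3.4  0.3] turn [-0.001 -0.003  0.009]
```

```bash
python3 -m creep '[{"jaw":-1,"xyz":[-1,3,4],"angular":[0,0.003,0]},{"jaw":-1,"xyz":[-2.7,6.5,12],"angular":[0,0.003,0]},{"jaw":-1,"xyz":[-2.7,6.5,22],"angular":[0,0.003,0]},{"jaw":-1,"xyz":[-2.7,6.5,30],"angular":[0,0.003,0]},{"jaw":-1,"xyz":[-2.7,6.5,34],"angular":[0,0.003,0]},{"jaw":-1,"xyz":[-2.7,6.5,34],"angular":[0,0.003,0]},{"jaw":-1,"xyz":[-2.7,6.5,34],"angular":[0,0.003,0]},{"jaw":-1,"xyz":[-2.7,6.5,34],"angular":[0,0.003,0]}]' 
python3 go.py 403 -298.2 221 18.7
python3 - <<'E'
from h import *
im,d=viewer.get_image("scene");np.savez("scene2.npz",im=im,d=d)
k=cv2.resize(im[90:210,310:440],None,fx=5,fy=5,interpolation=cv2.INTER_CUBIC);cv2.imwrite("pics/c2.png",k[:,:,::-1])
E
```

```text
clock: 10.78
eef_pos: [403.2, -298.5, 221.6]
tool_rot: [3.141, -0.006, 0.335]
force: [-0.2, 0.5, -6.3]
width: 40.7
gripper_force: 62.0
clock 10.78 pos [ 403.2 -298.5  221.6] rot [180.   -0.4  19.2] F [-0.2  0.5 -6.3] w 40.7 q [ 0.57  0.46  0.03  1.96 -0.03  0.72 -0.63]
shift [-0.1 -0.4  0.6] turn [ 0.    -0.006  0.008]
```

View pics/c2.png

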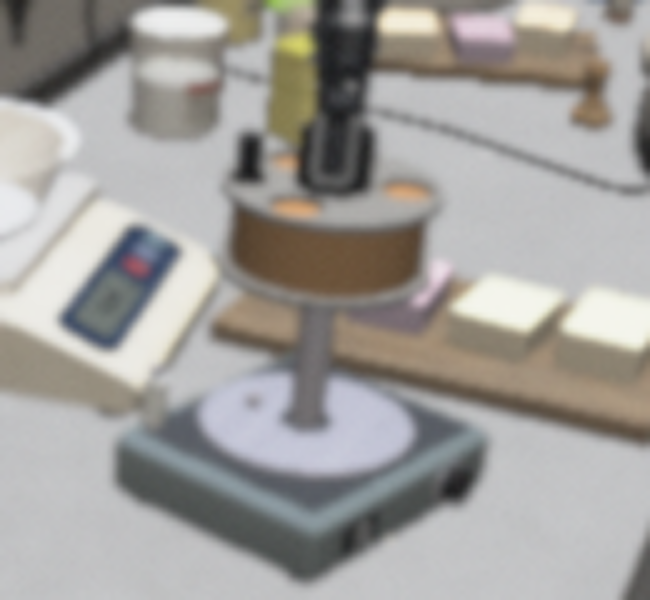

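The reel hangs above the spindle tip, with the spindle axis at crop column 317 and the reel axis at about 324, so they agree to about 1 mm in this view. I lower it gently while watching the force.

```bash
python3 -m creep '[{"jaw":-1,"xyz":[0,0,2],"angular":[0,-0.006,0]},{"jaw":-1,"xyz":[0,0,5],"angular":[0,-0.006,0]},{"jaw":-1,"xyz":[0,0,8],"angular":[0,-0.006,0]},{"jaw":-1,"xyz":[0,0,11],"angular":[0,-0.006,0]},{"jaw":-1,"xyz":[0,0,12],"angular":[0,-0.006,0]},{"jaw":-1,"xyz":[0,0,12],"angular":[0,-0.006,0]}]' 
python3 -m creep '[{"jaw":-1,"xyz":[0,0,3],"angular":[0,0,0]},{"jaw":-1,"xyz":[0,0,6],"angular":[0,0,0]},{"jaw":-1,"xyz":[0,0,6],"angular":[0,0,0]}]' 
python3 go.py 403 -298.2 221 18.7
```

```text
clock: 11.58
eef_pos: [403.0, -298.4, 209.2]
tool_rot: [-3.141, 0.0, 0.335]
force: [0.1, -0.3, -6.0]
width: 40.6
gripper_force: 62.0
clock: 11.95
eef_pos: [402.9, -298.2, 203.0]
tool_rot: [-3.141, 0.0, 0.335]
force: [0.4, -0.1, -5.0]
width: 40.9
gripper_force: 62.0
clock 11.95 pos [ 402.9 -298.2  203. ] rot [-179.9    0.    19.2] F [ 0.4 -0.1 -5. ] w 40.9 q [ 0.56  0.48  0.03  1.98 -0.02  0.68 -0.63]
shift [  0.1  -0.  -18. ] turn [-0.001  0.     0.008]
```

```bash
python3 -m creep '[{"jaw":-1,"xyz":[0,0,3],"angular":[0,0,0]},{"jaw":-1,"xyz":[0,0,6],"angular":[0,0,0]},{"jaw":-1,"xyz":[0,0,9],"angular":[0,0,0]},{"jaw":-1,"xyz":[0,0,12],"angular":[0,0,0]},{"jaw":-1,"xyz":[0,0,12],"angular":[0,0,0]}]' 
python3 -m creep '[{"jaw":-1,"xyz":[0,0,4],"angular":[0,0,0]},{"jaw":-1,"xyz":[0,0,8],"angular":[0,0,0]},{"jaw":-1,"xyz":[0,0,12],"angular":[0,0,0]},{"jaw":-1,"xyz":[0,0,16],"angular":[0,0,0]},{"jaw":-1,"xyz":[0,0,20],"angular":[0,0,0]},{"jaw":-1,"xyz":[0,0,20],"angular":[0,0,0]}]'
```

```text
clock: 12.58
eef_pos: [402.9, -298.2, 191.0]
tool_rot: [-3.141, 0.0, 0.335]
force: [-0.2, -0.4, -5.2]
width: 40.7
gripper_force: 62.1
clock: 13.32
eef_pos: [402.9, -298.2, 171.0]
tool_rot: [-3.14, 0.0, 0.335]
force: [0.4, -1.0, -4.9]
width: 40.7
gripper_force: 62.0
```

Smooth. I continue down to the pin.

```bash
python3 -m creep '[{"jaw":-1,"xyz":[0,0,4],"angular":[0,0,0]},{"jaw":-1,"xyz":[0,0,8],"angular":[0,0,0]},{"jaw":-1,"xyz":[0,0,12],"angular":[0,0,0]},{"jaw":-1,"xyz":[0,0,16],"angular":[0,0,0]},{"jaw":-1,"xyz":[0,0,20],"angular":[0,0,0]},{"jaw":-1,"xyz":[0,0,24],"angular":[0,0,0]},{"jaw":-1,"xyz":[0,0,28],"angular":[0,0,0]},{"jaw":-1,"xyz":[0,0,30],"angular":[0,0,0]},{"jaw":-1,"xyz":[0,0,30],"angular":[0,0,0]}]' 
python3 -m creep '[{"jaw":-1,"xyz":[0,0,2],"angular":[0,0,0]},{"jaw":-1,"xyz":[0,0,4],"angular":[0,0,0]},{"jaw":-1,"xyz":[0,0,4],"angular":[0,0,0]}]'
python3 -m creep '[{"jaw":-1,"xyz":[0,0,1],"angular":[0,0,0]},{"jaw":-1,"xyz":[0,0,2],"angular":[0,0,0]},{"jaw":-1,"xyz":[0,0,2],"angular":[0,0,0]}]'
```

```text
clock: 14.45
eef_pos: [403.0, -298.3, 141.2]
tool_rot: [-3.141, 0.0, 0.335]
force: [0.4, -0.6, -5.0]
width: 40.8
gripper_force: 62.1
clock: 14.82
eef_pos: [402.9, -298.3, 137.2]
tool_rot: [-3.141, 0.0, 0.335]
force: [-0.2, 0.4, -3.8]
width: 41.0
gripper_force: 62.1
clock: 15.2
eef_pos: [403.1, -298.3, 135.2]
tool_rot: [-3.141, 0.0, 0.335]
force: [-0.9, -0.3, -4.1]
width: 40.7
gripper_force: 62.1
```

```bash
python3 -m creep '[{"jaw":-1,"xyz":[0,0,0.5],"angular":[0,0,0]},{"jaw":-1,"xyz":[0,0,1],"angular":[0,0,0]},{"jaw":-1,"xyz":[0,0,1],"angular":[0,0,0]}]'
python3 -m creep '[{"jaw":-1,"xyz":[0,0,0.5],"angular":[0,0,0]},{"jaw":-1,"xyz":[0,0,1],"angular":[0,0,0]},{"jaw":-1,"xyz":[0,0,1],"angular":[0,0,0]}]'
python3 -m creep '[{"jaw":-1,"xyz":[0,0,0.5],"angular":[0,0,0]},{"jaw":-1,"xyz":[0,0,1],"angular":[0,0,0]},{"jaw":-1,"xyz":[0,0,1],"angular":[0,0,0]}]'
```

```text
clock: 15.58
eef_pos: [403.0, -298.3, 134.3]
tool_rot: [-3.141, 0.0, 0.335]
force: [0.6, -0.1, -5.4]
width: 40.9
gripper_force: 62.0
clock: 15.95
eef_pos: [403.0, -298.5, 133.6]
tool_rot: [-3.141, 0.0, 0.335]
force: [-1.0, 0.3, 0.3]
width: 40.3
gripper_force: 62.7
clock: 16.32
eef_pos: [402.7, -298.5, 133.1]
tool_rot: [-3.141, 0.0, 0.334]
force: [-3.4, 1.3, 8.1]
width: 40.6
gripper_force: 63.6
```

Contact with the pin came at TCP z ≈ 134.2, which is underside at about 59.5. I now turn clockwise toward the pin, holding a light downward press.

```bash
python3 -m creep '[{"jaw":-1,"xyz":[0,0.1,0],"angular":[0,0,0.03]},{"jaw":-1,"xyz":[0,0.2,0],"angular":[0,0,0.06]},{"jaw":-1,"xyz":[0,0.3,0],"angular":[0,0,0.09]},{"jaw":-1,"xyz":[0,0.4,0],"angular":[0,0,0.12]},{"jaw":-1,"xyz":[-0.1,0.5,0],"angular":[0,0,0.16]},{"jaw":-1,"xyz":[-0.1,0.5,0],"angular":[0,0,0.16]}]'
python3 -m creep '[{"jaw":-1,"xyz":[0,0,0],"angular":[0,0,0.03]},{"jaw":-1,"xyz":[0,0.2,0],"angular":[0,0,0.06]},{"jaw":-1,"xyz":[0,0.2,0],"angular":[0,0,0.06]}]'
python3 -m creep '[{"jaw":-1,"xyz":[0,0,0],"angular":[0,0,0.03]},{"jaw":-1,"xyz":[0,0.2,0],"angular":[0,0,0.06]},{"jaw":-1,"xyz":[0,0.2,0],"angular":[0,0,0.06]}]'
```

```text
clock: 17.08
eef_pos: [404.1, -298.6, 133.1]
tool_rot: [3.141, -0.002, 0.175]
force: [-2.3, 2.2, 5.2]
width: 40.7
gripper_force: 63.3
clock: 17.45
eef_pos: [404.2, -299.1, 132.9]
tool_rot: [3.141, -0.002, 0.116]
force: [-0.6, 0.8, 4.4]
width: 41.0
gripper_force: 63.1
clock: 17.82
eef_pos: [403.2, -300.1, 132.0]
tool_rot: [3.141, 0.0, 0.054]
force: [0.9, -2.7, -4.1]
width: 40.5
gripper_force: 62.2
```

The load has come off the pin at yaw 3°. I turn a little more and lower.

```bash
python3 -m creep '[{"jaw":-1,"xyz":[0,0,0.3],"angular":[0,0,0.02]},{"jaw":-1,"xyz":[0,0,1],"angular":[0,0,0.04]},{"jaw":-1,"xyz":[0,0,2],"angular":[0,0,0.04]},{"jaw":-1,"xyz":[0,0,2],"angular":[0,0,0.04]}]'
python3 -m creep '[{"jaw":-1,"xyz":[0,0,1],"angular":[0,0,0.0]},{"jaw":-1,"xyz":[0,0,2],"angular":[0,0,0]},{"jaw":-1,"xyz":[0,0,2],"angular":[0,0,0]}]'
python3 go.py 403 -298.2 125 0
```

```text
clock: 18.32
eef_pos: [403.1, -299.8, 130.4]
tool_rot: [3.141, -0.0, 0.014]
force: [0.1, -4.1, -1.9]
width: 40.5
gripper_force: 62.4
clock: 18.7
eef_pos: [403.3, -300.2, 128.1]
tool_rot: [3.141, -0.0, 0.014]
force: [0.6, -5.7, -5.6]
width: 40.7
gripper_force: 62.1
clock 18.7 pos [ 403.3 -300.2  128.1] rot [179.9  -0.    0.8] F [ 0.6 -5.7 -5.6] w 40.7 q [ 0.51  0.61  0.11  2.04 -0.13  0.5  -0.84]
shift [-0.2 -2.   3.1] turn [ 0.001 -0.     0.014]
```

```bash
python3 -m creep '[{"jaw":-1,"xyz":[0,0.4,0.7],"angular":[0,0,0]},{"jaw":-1,"xyz":[0,0.6,1.4],"angular":[0,0,0]},{"jaw":-1,"xyz":[0,0.6,2],"angular":[0,0,0]},{"jaw":-1,"xyz":[0,0.6,2],"angular":[0,0,0]}]'
python3 -m creep '[{"jaw":-1,"xyz":[0,0,0.5],"angular":[0,0,0.0]},{"jaw":-1,"xyz":[0,0,1],"angular":[0,0,0]},{"jaw":-1,"xyz":[0,0,1],"angular":[0,0,0]}]'
python3 -m creep '[{"jaw":-1,"xyz":[0,0,0.5],"angular":[0,0,0.0]},{"jaw":-1,"xyz":[0,0,1],"angular":[0,0,0]},{"jaw":-1,"xyz":[0,0,1],"angular":[0,0,0]}]'
```

```text
clock: 19.2
eef_pos: [403.2, -300.3, 126.2]
tool_rot: [3.141, -0.0, 0.014]
force: [0.5, -5.6, -5.2]
width: 40.5
gripper_force: 62.2
clock: 19.58
eef_pos: [403.2, -300.3, 125.2]
tool_rot: [3.141, 0.0, 0.014]
force: [0.9, -5.5, -3.6]
width: 40.6
gripper_force: 62.2
clock: 19.95
eef_pos: [403.1, -300.3, 124.7]
tool_rot: [3.141, -0.0, 0.014]
force: [-0.8, -4.3, 2.9]
width: 40.0
gripper_force: 62.9
```

```bash
python3 -m creep '[{"jaw":-1,"xyz":[0,0,0.5],"angular":[0,0,0]},{"jaw":-1,"xyz":[0,0,0.5],"angular":[0,0,0]}]'
python3 -m creep '[{"jaw":0.3,"xyz":[0,0,0],"angular":[0,0,0]},{"jaw":0.8,"xyz":[0,0,0],"angular":[0,0,0]},{"jaw":0.8,"xyz":[0,0,0],"angular":[0,0,0]},{"jaw":0.8,"xyz":[0,0,0],"angular":[0,0,0]},{"jaw":0.8,"xyz":[0,0,0],"angular":[0,0,0]},{"jaw":0.8,"xyz":[0,0,0],"angular":[0,0,0]}]'
python3 -m creep '[{"jaw":0.8,"xyz":[0,0,-5],"angular":[0,0,0]},{"jaw":0.8,"xyz":[0,0,-20],"angular":[0,0,0]},{"jaw":0.8,"xyz":[0,0,-50],"angular":[0,0,0]},{"jaw":0.8,"xyz":[0,0,-90],"angular":[0,0,0]},{"jaw":0.8,"xyz":[0,0,-130],"angular":[0,0,0]},{"jaw":0.8,"xyz":[0,0,-170],"angular":[0,0,0]},{"jaw":0.8,"xyz":[0,0,-200],"angular":[0,0,0]},{"jaw":0.8,"xyz":[0,0,-200],"angular":[0,0,0]}]'
python3 go.py 300 -550 320 -60
```

```text
clock: 20.2
eef_pos: [403.1, -300.3, 124.6]
tool_rot: [3.141, -0.0, 0.014]
force: [-1.8, -4.3, 6.7]
width: 40.6
gripper_force: 63.6
clock: 20.95
eef_pos: [403.2, -299.8, 123.8]
tool_rot: [-3.141, 0.0, 0.015]
force: [-0.7, -1.1, -0.8]
width: 77.3
gripper_force: 0.0
clock: 21.95
eef_pos: [404.2, -300.8, 327.1]
tool_rot: [3.139, -0.005, 0.015]
force: [0.7, 0.3, -0.5]
width: 76.6
gripper_force: 0.0
clock 21.95 pos [ 404.2 -300.8  327.1] rot [179.8  -0.3   0.8] F [ 0.7  0.3 -0.5] w 76.6 q [ 0.46  0.33  0.17  1.82 -0.07  0.99 -0.9 ]
shift [-107.9  247.7    7.3] turn [-0.    -0.006  1.062]
```

Clear of the reel. I move aside to look.

```bash
python3 -m creep '[{"jaw":0.8,"xyz":[-50,100,0],"angular":[0,0,0.4]},{"jaw":0.8,"xyz":[-100,240,0],"angular":[0,0,0.8]},{"jaw":0.8,"xyz":[-100,240,0],"angular":[0,0,0.8]},{"jaw":0.8,"xyz":[-100,240,0],"angular":[0,0,0.8]},{"jaw":0.8,"xyz":[-100,240,0],"angular":[0,0,0.8]},{"jaw":0.8,"xyz":[-100,240,0],"angular":[0,0,0.8]},{"jaw":0.8,"xyz":[-100,240,0],"angular":[0,0,0.8]},{"jaw":0.8,"xyz":[-100,240,0],"angular":[0,0,0.8]}]'
python3 - <<'E'
from h import *
for c in("top","scene"):
    im,d=viewer.get_image(c);W=cloud(c,d);x,y,z=W[...,0],W[...,1],W[...,2];R=np.hypot(x-400.5,y+298)
    P=W[(R>24)&(R<58)&(abs(z-100)<12)];A=np.c_[P[:,:2]-[400.5,-298],np.ones(len(P))]
    print(c,"flange z (want 98)",len(P),np.round(np.median(P[:,2]),1),"fit",np.round(np.linalg.lstsq(A,P[:,2],rcond=None)[0],3))
    Q=W[(R>36)&(R<58)&(z>115)&(z<135)];print("knob",len(Q),np.round(Q.mean(0),1) if len(Q) else "")
    cv2.imwrite(f"pics/f{c}.png",im[:,:,::-1])
    a=np.load(f"{c}0.npz")["d"]; # empty reel check
    W0=cloud(c,a)
    for w in(W0,W):
        m=(np.hypot(w[...,0]-574.5,w[...,1]-29)<34)&(w[...,2]>76)&(w[...,2]<86);print("empty collar",np.round(w[m].mean(0),1))
E
```

```text
clock: 22.95
eef_pos: [308.1, -539.9, 323.9]
tool_rot: [-3.14, 0.0, -0.782]
force: [-0.0, -0.7, 0.2]
width: 76.9
gripper_force: 0.0
top flange z (want 98) 1026 97.0 fit [-2.0000e-03  2.0000e-03  9.6841e+01]
knob 22 [ 444.9 -297.2  122.7]
empty collar [575.7  29.4  80.3]
empty collar [574.7  29.3  80.2]
scene flange z (want 98) 441 98.6 fit [ 2.400e-02 -4.100e-02  9.846e+01]
knob 20 [ 445.6 -295.   121.7]
empty collar [573.9  29.6  79.4]
empty collar [573.7  29.9  79.4]
```

View pics/fscene.png

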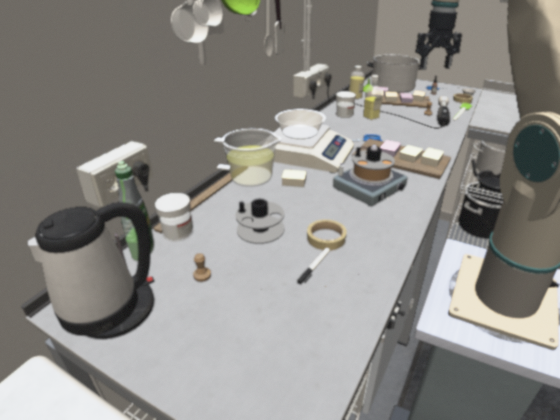

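The reel sits on the feeder at (373,165). Its upper flange is level at about 98 mm, which means it is fully home. Everything else is where it was, so I hand in the job.

```bash
python3 -c "
from cell import ctrl
print(ctrl.finish_job())"
```

```text
the job is handed in; nothing more can be done
None
```

The full reel is on the spindle with its drive hole over the pin, sitting flat on the platter and released. The empty reel hasn't moved, the other items look undisturbed in the last picture, and the job was handed in at about 23 s.

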